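# Set sprung tweezers to the gauge gap and hold

### The arm

A 6-joint arm with a two-finger parallel gripper is mounted at the origin on a cart in front of the work surface, level with it; the furniture and walls round the work are solid. World frame = base frame: x ahead of the robot, y to its left, z up, the work surface at z = 0. Lengths are in mm, angles in rad, forces in N, time in s.
With the tool pointing down it reaches from about 400 to 925 mm from the base axis. Payload 12.5 kg.
Tool frame: the origin (TCP) lies at the very end of the fingers, on their centre line; the grasp point (between the pads) lies 19 mm behind it; z points along the fingers, y is the line along which they close (so a half turn about z gives the same grasp; the last joint's range is limited). The gripper opens to 95 mm and grips with 3 to 60 N. Pads are 20 mm wide; open, the fingers measure 119 mm over their backs; the gripper's body (75 mm by 180 mm) begins 59 mm behind the grasp point.
Start: joints at [1.197, 0.491, 1.559, -0, 1.092, -0.106], TCP at [165.364, 602.745, 214.661] pointing down, gripper open.
Joint ranges: [-3.1, 3.1], [-0.84, 2.19], [0.05, 2.79], [-1.13, 4.28], [0.06, 2.93], [-2.69, 2.69]. Speed limits (rad/s): [2.22, 2.22, 2.79, 3.14, 3.14, 3.14].

### API

Orientations are given as [roll, pitch, yaw] about the fixed x, y, z axes, in that order (R = Rz(yaw) Ry(pitch) Rx(roll)).
In Python, from cell import state, read_camera, camera_info, job_done gives the robot as it stands.
- The arm moves only by the shell command python3 -m handwheel 'ROWS'. ROWS is a JSON list of rows, 1 to 5 of them, each of 5 numbers: dx, dy, dz in mm, then a turn about the tool's z in rad, then the opening from 0.0 (shut) to 1.0 (fully open); each row is the pose to reach, as a shift and turn from the pose commanded when the command began, along the tool's axes at that moment; what a row does not reach only later rows make up. A row lasts 1/12 s, in which the tool goes at most 41.7 mm and 0.125 rad, less where a joint would pass 70% of its speed; a pose out of reach is approached as far as the arm can. The fingers move at their own pace and stop on an object; the grip force is fixed at half the most. Time passes only in rows, so rows that do not move let the fingers close. It prints the time, the measured TCP pose, the force, the opening and the grip force at its end.
- state(): the state, without advancing time (a new reading comes with each control period).
- read_camera(name): name is "scene" or "top"; returns (picture, depth): 384x512x3 uint8, red, green, blue; 384x512 float32, mm along the optical axis (not along the pixel's ray), 0 where there is no reading.
- camera_info(name): a dict with "vertical_fov" (degrees; the focal length in pixels is half the picture's height over the tangent of half this angle, whatever the lens; pixels are square), "cx", "cy" (the principal point, pixels), "dist_coeffs" ([k1, k2, p1, p2, k3] as OpenCV has them; the pictures are not rectified), "origin" and "attitude" of the camera in the world. Camera axes: x right, y down, z forward; pixel columns grow to the right and rows downward; lengths in mm; the calibration is good to about 2 mm. A picture is of the moment at which its call begins. camera_info takes no time and is no camera call.
- job_done(): hands the job in; it is judged then, once.
The state is a dict: "t": time; "joints": joint angles; "qvel": joint speeds; "tau": joint torques, N m; "eef_pos": TCP position; "tcp_rot": TCP orientation; "ft_force": force on the tool from outside, world axes, zero at the start; "moment": the same for the moment, N m; "opening": opening from 0.0 (shut) to 1.0 (fully open); "grip_force": force on a finger pad.
Only numpy, scipy, OpenCV 4.12 (cv2) and the standard library are available. Lean on these libraries where they do the work, as an engineer would, in place of code of your own. Each camera call takes 0.05 s, during which the arm holds its last target. There are 200 camera calls.

### The job

Fit the gauge head with the narrow pair of ridges squarely and fully down on the square stud of the gauge stand, and let go of it. Then pick up the sprung tweezers by their grip plates, bring the two points just above that head's ridges, in line with them and not touching, and squeeze until each point stands over its own ridge (points 12 mm apart, centre to centre). Finish while still holding the tweezers there at that gap, quite still, and leave the other head and the things on the bench as they are.

Things in the scene. Friction and masses are not known exactly. Their poses are not given: they have to be found in the camera images.
- stand: Gauge stand, fixed to the bench: dark steel base plate 90 x 70 x 12 mm, pedestal 26 x 26 mm up to a shoulder 41 mm above the bench, and on it a bright upright square stud 18 x 18 mm, its sides along the stand's x and y, 17 mm tall (square for 11 mm, then a round nose tapering from 18 to 11 mm across, top 58 mm above the bench). Origin: centre of the base's underside; z up.
- shoulder (a point): Centre of the stand's shoulder, 41 mm above the bench, at the foot of the stud; axes as the stand's. The underside of a head that is fully down rests here.
- head_narrow: Loose aluminium gauge head to fit: block 44 (x) x 34 (y) x 30 mm, 0.12 kg, upright on the bench at first. On top two dark ridges along its x, 40 x 3 mm, 4 mm high, centres at y = +6 and -6 mm. Underneath a square bore 21 x 21 mm, 20 mm deep, sides along x and y: it fits the 18 mm stud in any of four turns. Origin: centre of the underside; z up. Grip across the 34 mm width.
- head_narrow_marks (a point): Point midway between the two ridges of the narrow head, at the height of the ridge tops (34 mm above its underside); x runs along the ridges.
- head_wide: The other gauge head, of the same block size and material, its ridges 24 mm apart. Not used; it stays where it stands. Origin: centre of its underside.
- tweezers: Loose steel sprung tweezers, 190 mm long, 56 g, balanced at the grip plates, lying on edge: the legs move level. Origin: on the centre line at the underside, midway between the grip plates; x points to the tips, y across the legs, z up. Heel block (24 x 12 x 14 mm) at x = -106 mm, leg hinge at x = -100 mm, points at x = +69 mm.
- tips_mid (a point): Point on the tweezers' centre line midway between the two points, 69 mm ahead of the grip plates and 7 mm above the tweezers' underside.
- grip (a point): Midway between the two knurled grip plates on the outsides of the legs, 7 mm above the underside. Plates 22 mm long, 14 mm high. Width over them 43 mm at rest, about 27.5 mm at the 12 mm gap (the width changes by 0.59 mm for each mm of gap). Each plate pushes back with 3 N at rest, about 10.5 N at the 12 mm gap, 13.5 N shut.
- tip_a (a point): Middle of the point of the left leg (+y side); the leg is 2.5 mm thick and about 6 mm high there.
- tip_b (a point): Middle of the point of the right leg (-y side).
- leg_a (a joint): Closing angle of each leg about its hinge in rad (both legs move alike): 0 sprung open (points 38 mm apart), 0.105 shut (2.5 mm); points' gap = 2.5 mm + 340 mm x (0.105 - angle), so 0.077 at 12 mm.
- stopper: Dark rubber stopper, 30 x 30 x 28 mm, bystander.
- dish_c: Flat clear petri dish, 55 mm wide, 14 mm high, bystander.
- match_box: Match box, 36 x 54 x 14 mm, bystander.
- tape_roll: Roll of tape lying flat near the front left, 66 mm wide, 19 mm high, bystander.
- pen_grey: Dark grey pen lying on the bench, 131 mm long, 12 mm high, bystander.
Things that resemble listed ones, but are neither listed nor needed, are in the scene too. Leave any purple or red look-alike of the stand alone.

How it is judged (in metres and radians):
On the way, in this order (a step that is already met when the one before it is completed fails the run):
1. the narrow head is fully down on the stud and let go (z of head_narrow in the frame of shoulder between -0.003 and 0.003 m and horizontal distance between head_narrow and shoulder below 0.005 m and angle between head_narrow's own z axis and vertical below 0.08 rad and contact force between the fingers and head_narrow below 0.1 N and linear speed of head_narrow below 0.02 m/s), for 0.2 s.
2. the tweezers are lifted in the gripper (height (world z) of tweezers above 0.04 m and contact force between the fingers and tweezers above 1 N), for 0.2 s.
At the end, for the whole second after the job is handed in: Narrow head released, seated within 3 mm; wide head within 20 mm of its start. Tweezers held by the gripper only, still: points 9.5-14.5 mm apart, their middle within 4.5 mm across, 18 mm along and 3-30 mm above the ridge tops; in line within 0.2 rad, level within 0.25 rad (z of head_narrow in the frame of shoulder between -0.003 and 0.003 m and horizontal distance between head_narrow and shoulder below 0.005 m and angle between head_narrow's own z axis and vertical below 0.08 rad and distance between tip_a and tip_b between 0.0095 and 0.0145 m and x of tips_mid in the frame of head_narrow_marks between -0.018 and 0.018 m and y of tips_mid in the frame of head_narrow_marks between -0.0045 and 0.0045 m and z of tips_mid in the frame of head_narrow_marks between 0.003 and 0.03 m and angle between the x axis of tweezers and the x axis of head_narrow, either way round below 0.2 rad and angle between tweezers's own z axis and vertical below 0.25 rad and contact force between the fingers and tweezers above 2 N and contact force between each of tweezers, the fingers and head_narrow below 0.1 N and contact force between tweezers and stand below 0.1 N and linear speed of tweezers below 0.01 m/s and angular speed of tweezers below 0.1 rad/s and velocity of joint leg_a between -0.05 and 0.05 rad/s and distance of head_wide from where it was at the start of the episode below 0.02 m); the arm keeps its last pose, push and grip.
It fails at once if the wide head or a bystander is moved more than 20 mm (distance of any of stopper, dish_c, match_box, tape_roll, pen_grey, head_wide from where it was at the start of the episode above 0.02 m).
It also fails if it takes over 54 s, if anything falls off the work surface, if the arm or the gripper's body presses on something with over 40 N, if the wrist force passes 120 N, or if a joint passes its speed limit or range.

## Working session

There is one attempt and no reset: what is moved stays moved. The work goes in short steps, Python scripts to look and compute and a shell command to move; the robot and the scene stay as the last step left them, time stands still between calls to the robot, and variables do not carry over. Pictures are saved under pics/ and viewed, at most 10 in all, crops included, and the job is handed in when it is done.

```bash
ls; mkdir -p pics; python3 - <<'E'
from cell import *
import cv2
print(state())
for n in("scene","top"):
    print(camera_info(n)); p,d=read_camera(n)
    import numpy as np
    np.savez(f"{n}0.npz",p=p,d=d)
    cv2.imwrite(f"pics/{n}0.png",cv2.resize(p[:,:,::-1],(800,600),interpolation=cv2.INTER_CUBIC))
E
```

```text
pics
{'t': 0.0, 'joints': array([ 1.19742884e+00,  4.91555328e-01,  1.55948783e+00, -6.12743256e-06,
        1.09171081e+00, -1.05582221e-01]), 'qvel': array([ 0.00098374, -0.00052631, -0.00023789,  0.0003937 , -0.00025842,
        0.000384  ]), 'tau': array([-6.99496013e-04, -6.12645221e+01, -2.58168232e+01,  6.92623411e-02,
        4.82288003e-02, -1.21557200e-04]), 'eef_pos': array([165.24381602, 602.48378034, 214.05116706]), 'tcp_rot': array([-3.14043724e+00, -1.16982199e-04,  2.87381014e+00]), 'ft_force': array([0.53950984, 0.55739846, 0.95237626]), 'moment': array([ 0.02213298,  0.02582352, -0.01256819]), 'grip_force': 0.0, 'opening': 0.9969044660905608}
{'vertical_fov': 42.562444366013445, 'cx': 252.9563435851738, 'cy': 191.4138059707872, 'dist_coeffs': array([0.04876513, 0.        , 0.        , 0.        , 0.        ]), 'origin': array([-519.7776133 ,  685.54457287, 1324.41381978]), 'attitude': array([-2.36134748,  0.01820289, -2.17700805])}
{'vertical_fov': 55.677836829868845, 'cx': 252.56768908735594, 'cy': 188.15354507922427, 'dist_coeffs': array([-0.0424701,  0.       ,  0.       ,  0.       ,  0.       ]), 'origin': array([ 478.56710762,   -2.42709447, 1065.5725528 ]), 'attitude': array([-3.10557222e+00,  2.42666411e-03, -1.56787302e+00])}
```

View pics/top0.png

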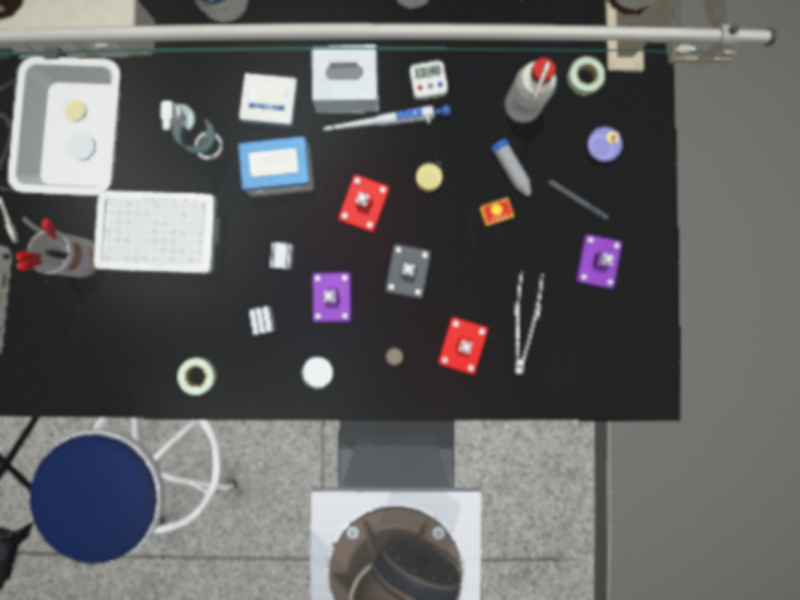

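View pics/scene0.png

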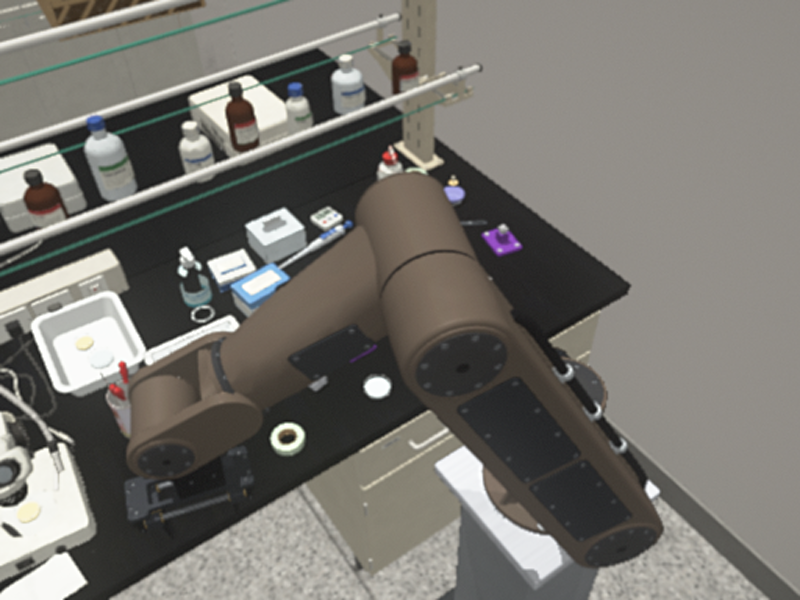

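Top view (800x600): two light heads, at (261,320) and (281,255). The dark steel stand is at (408,271), with purple and red look-alikes around it. The tweezers have their heel at (519,368) and points at (519,272) and (542,275). (261,320) shows three equal white strips, which fits ridges 12 mm apart on a 34 mm block. (281,255) has its dark lines near the edges, so it should be the wide one. I'll confirm this in a crop.

```bash
cat > h.py <<'E'
import numpy as np, cv2
from cell import *
from scipy.spatial.transform import Rotation as R
def cam(n):
    i=camera_info(n); f=192/np.tan(np.radians(i["vertical_fov"])/2)
    return np.array([[f,0,i["cx"]],[0,f,i["cy"]],[0,0,1.]]),i["dist_coeffs"],np.array(i["origin"]),R.from_euler("xyz",i["attitude"]).as_matrix()
def ray(n,px,z):
    """pixels (N,2) -> world points on plane z"""
    K,D,o,A=cam(n)
    u=cv2.undistortPoints(np.float64(px).reshape(-1,1,2),K,D)[:,0]
    d=np.c_[u,np.ones(len(u))]@A.T
    return o+d*((z-o[2])/d[:,2])[:,None]
def proj(n,P):
    K,D,o,A=cam(n); P=(np.float64(P).reshape(-1,3)-o)@A
    return cv2.projectPoints(P,np.zeros(3),np.zeros(3),K,D)[0][:,0]
def tool(delta):
    "world delta (mm) -> tool axes"
    s=state(); return R.from_euler("xyz",s["tcp_rot"]).as_matrix().T@np.array(delta)
E
python3 - <<'E'
from h import *
p=np.load("top0.npz")["p"]
def crop(x,y,w,h,s): return cv2.resize(p[y:y+h,x:x+w,::-1],(w*s,h*s),interpolation=cv2.INTER_CUBIC)
a=crop(150,145,50,75,8)  # heads
b=crop(240,145,50,75,8)
cv2.imwrite("pics/crop1.png",np.hstack([a[:600],b[:600]]))
cv2.imwrite("pics/crop2.png",crop(315,160,50,85,7))
g=p.astype(int).sum(2)//3
print(p[195:216:2,150:185:2].tolist()[5])
E
```

```text
[[46, 48, 49], [44, 47, 48], [44, 45, 46], [45, 46, 46], [47, 49, 50], [138, 141, 146], [220, 224, 228], [185, 190, 197], [223, 227, 231], [193, 199, 205], [219, 222, 227], [209, 214, 219], [116, 118, 124], [54, 55, 58], [46, 47, 49], [45, 45, 48], [47, 47, 51], [44, 44, 48]]
```

View pics/crop1.png

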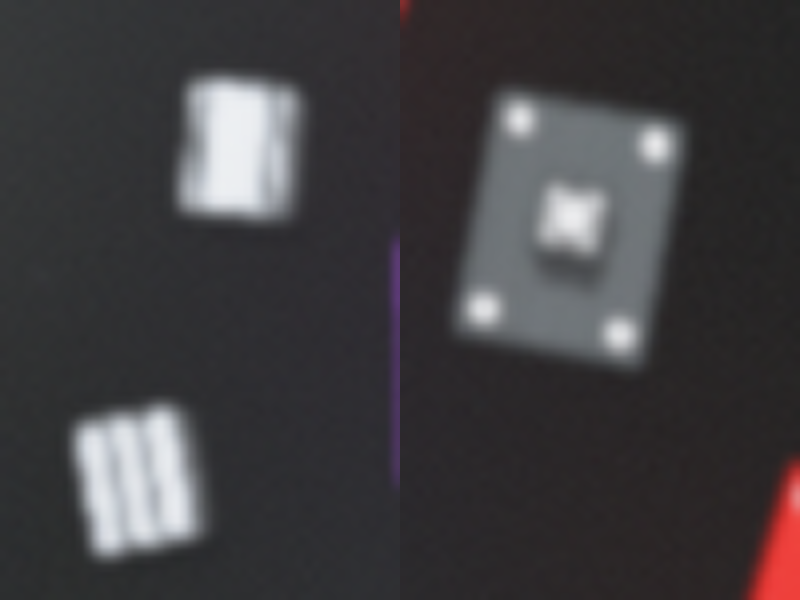

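View pics/crop2.png

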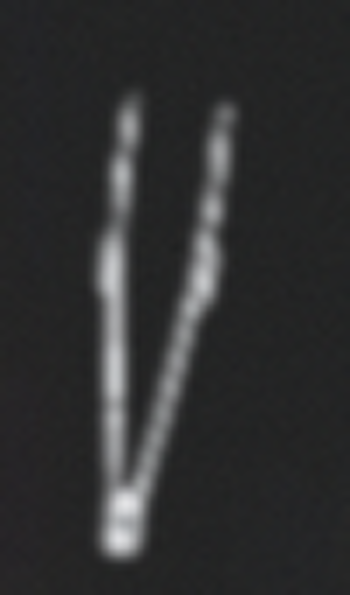

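The crop confirms it: the narrow head is the lower one, at raw (167,205), with its two dark ridges splitting it into thirds. The upper one, at (180,164), is the wide head. The grey stand's stud is at about (261,173). The tweezers lie open, heel at about raw (332,235), points at about (333.5,174) and (347,175.5). Next I'll measure them.

```bash
cat > meas.py <<'E'
from h import *
def up(g,x,y,w,h,s=8):
    return cv2.resize(g[y:y+h,x:x+w],None,fx=s,fy=s,interpolation=cv2.INTER_CUBIC)
def topx(q,x,y,s=8): return (np.float64(q)+.5)/s-.5+[x,y]
def rect(m,x,y,z):
    c=max(cv2.findContours(m.astype(np.uint8),0,2)[0],key=cv2.contourArea)
    b=cv2.boxPoints(cv2.minAreaRect(c)); P=ray("top",topx(b,x,y),z)
    e1,e2=P[1]-P[0],P[2]-P[1]
    if np.linalg.norm(e1)<np.linalg.norm(e2): e1,e2=e2,e1
    return P.mean(0).round(1),np.degrees(np.arctan2(e1[1],e1[0])).round(1),round(np.linalg.norm(e1),1),round(np.linalg.norm(e2),1)
E
python3 - <<'E'
from meas import *
p=np.load("top0.npz")["p"]; g=p.mean(2).astype(np.float32)
for n,x,y,w,h in(("narrow",150,185,35,35),("wide",165,145,30,35)):
    u=cv2.morphologyEx((up(g,x,y,w,h)>135).astype(np.uint8),cv2.MORPH_CLOSE,np.ones((25,25)))
    print(n,rect(u,x,y,30))
x,y,w,h=240,150,42,48; u=up(g,x,y,w,h)
red=up(p[:,:,0].astype(np.float32)-p[:,:,1],x,y,w,h)
print("base",rect((u>72)&(red<25),x,y,12))
L,_,st,ce=cv2.connectedComponentsWithStats((u>170).astype(np.uint8))
for s,c in zip(st[1:],ce[1:]):
    if s[4]>50:
        q=topx(c,x,y); print(s[4],q,ray("top",[q],12)[0].round(1),ray("top",[q],58)[0].round(1))
x,y,w,h=315,160,50,85; u=up(g,x,y,w,h)
L,_,st,ce=cv2.connectedComponentsWithStats((u>75).astype(np.uint8))
for s,c in zip(st[1:],ce[1:]): print(s,c) if s[4]>50 else 0
m=u>75
for r in(172,174,176,178,185,190,194,196,198,200,205,210,220,228,232,236,238):   # leg centre per raw row
    v=u[int((r-y+.5)*8)]-60; v[v<0]=0
    k=cv2.connectedComponents((v>15).astype(np.uint8)[None])[1][0]
    print(r,[ (round(topx(np.average(np.where(k==i)[0],weights=v[k==i]),x,y)[0],2), (k==i).sum()) for i in range(1,k.max()+1)])
E
```

```text
narrow (array([468.3, 245.5,  30. ]), np.float64(-168.4), np.float64(48.0), np.float64(39.5))
wide (array([587.5, 210.1,  30. ]), np.float64(-4.7), np.float64(48.2), np.float64(38.6))
base (array([560.8, -23.3,  12. ]), np.float64(-10.7), np.float64(92.5), np.float64(72.1))
586 [254.55375427 159.47738908] [600.   -5.3  12. ] [594.7  -5.2  58. ]
689 [271.39595428 162.71017779] [590.7 -54.3  12. ] [585.8 -52.   58. ]
2388 [260.96906407 171.60694095] [564.7 -24.   12. ] [560.9 -23.1  58. ]
682 [250.03958944 183.07606305] [531.2   7.6  12. ] [528.9   7.2  58. ]
650 [266.96384615 186.28326923] [522.1 -41.5  12. ] [520.2 -39.8  58. ]
[  108   113   161   528 31446] [170.12850601 377.59117217]
172 []
174 [(np.float64(333.27), np.int64(14))]
176 [(np.float64(332.94), np.int64(27)), (np.float64(346.68), np.int64(23))]
178 [(np.float64(332.9), np.int64(30)), (np.float64(346.0), np.int64(22))]
185 [(np.float64(331.9), np.int64(32)), (np.float64(345.63), np.int64(26))]
190 [(np.float64(331.71), np.int64(23)), (np.float64(344.77), np.int64(32))]
194 [(np.float64(330.7), np.int64(33)), (np.float64(343.91), np.int64(33))]
196 [(np.float64(330.56), np.int64(38)), (np.float64(344.06), np.int64(37))]
198 [(np.float64(330.48), np.int64(39)), (np.float64(343.67), np.int64(40))]
200 [(np.float64(330.44), np.int64(39)), (np.float64(343.42), np.int64(40))]
205 [(np.float64(330.88), np.int64(32)), (np.float64(341.46), np.int64(31))]
210 [(np.float64(330.88), np.int64(34)), (np.float64(339.97), np.int64(30))]
220 [(np.float64(330.86), np.int64(32)), (np.float64(337.45), np.int64(29))]
228 [(np.float64(333.35), np.int64(61))]
232 [(np.float64(332.43), np.int64(56))]
236 [(np.float64(331.91), np.int64(55))]
238 [(np.float64(331.83), np.int64(48))]
```

```bash
cat >> h.py <<'E'
def go(x,y,z,yaw):
    "print tool-axis shift and turn to reach TCP x,y,z with tool yaw (deg)"
    s=state(); d=tool(np.array([x,y,z])-s["eef_pos"])
    t=-(np.radians(yaw)-s["tcp_rot"][2]); t=(t+np.pi)%(2*np.pi)-np.pi
    print("shift",d.round(1),"turn",round(t,3),"rows",round(np.linalg.norm(d)/41.7,1),round(abs(t)/.125,1),"rpy",s["tcp_rot"].round(3),"t",round(s["t"],2))
E
python3 - <<'E'
from meas import *
p=np.load("top0.npz")["p"]; g=p.mean(2).astype(np.float32)
go(468.3,246,120,191.6)
tip=np.array([[333.2,175],[346.8,176]]); print("tips",ray("top",tip,10).round(1))
print("plates",ray("top",[[330.5,198],[343.7,198]],14).round(1)); print("heel",ray("top",[[332,236]],14).round(1))
# dark ridges of the narrow head: strip profile along its y at z=34
c=np.array([468.3,245.5,34]);a=np.radians(11.6);ex=np.array([np.cos(a),np.sin(a),0]);ey=np.array([-np.sin(a),np.cos(a),0])
v=np.arange(-22,22.1,1)
pr=np.mean([cv2.remap(g,*[k.astype(np.float32)[None] for k in proj("top",c+v[:,None]*ey+s*ex).T],cv2.INTER_CUBIC)[0] for s in range(-14,15,2)],0)
print(list(zip(v.astype(int),pr.astype(int))))
E
```

```text
shift [-386.6 -263.6   94.3] turn -0.47 rows 11.4 3.8 rpy [-3.141 -0.     2.874] t 0.1
tips [[ 555.6 -234.6   10. ]
 [ 552.8 -274.4   10. ]]
plates [[ 488.6 -225.5   14. ]
 [ 488.7 -263.9   14. ]]
heel [[ 378.9 -229.5   14. ]]
[(np.int64(-22), np.int64(106)), (np.int64(-21), np.int64(121)), (np.int64(-20), np.int64(139)), (np.int64(-19), np.int64(158)), (np.int64(-18), np.int64(178)), (np.int64(-17), np.int64(197)), (np.int64(-16), np.int64(212)), (np.int64(-15), np.int64(223)), (np.int64(-14), np.int64(229)), (np.int64(-13), np.int64(232)), (np.int64(-12), np.int64(231)), (np.int64(-11), np.int64(228)), (np.int64(-10), np.int64(223)), (np.int64(-9), np.int64(214)), (np.int64(-8), np.int64(204)), (np.int64(-7), np.int64(194)), (np.int64(-6), np.int64(190)), (np.int64(-5), np.int64(193)), (np.int64(-4), np.int64(200)), (np.int64(-3), np.int64(210)), (np.int64(-2), np.int64(218)), (np.int64(-1), np.int64(224)), (np.int64(0), np.int64(226)), (np.int64(1), np.int64(225)), (np.int64(2), np.int64(220)), (np.int64(3), np.int64(213)), (np.int64(4), np.int64(203)), (np.int64(5), np.int64(195)), (np.int64(6), np.int64(192)), (np.int64(7), np.int64(195)), (np.int64(8), np.int64(203)), (np.int64(9), np.int64(211)), (np.int64(10), np.int64(219)), (np.int64(11), np.int64(224)), (np.int64(12), np.int64(226)), (np.int64(13), np.int64(224)), (np.int64(14), np.int64(218)), (np.int64(15), np.int64(206)), (np.int64(16), np.int64(188)), (np.int64(17), np.int64(166)), (np.int64(18), np.int64(141)), (np.int64(19), np.int64(116)), (np.int64(20), np.int64(92)), (np.int64(21), np.int64(73)), (np.int64(22), np.int64(59))]
```

```bash
python3 -m handwheel '[[-33,-22.5,0,0,1],[-66,-45,0,0,1],[-99,-67.5,0,0,1],[-132,-90,0,0,1],[-165,-112.5,0,0,1]]'
python3 -m handwheel '[[-33,-22.5,0,0,1],[-66,-45,0,0,0.8],[-99,-67.5,0,0,0.8],[-132,-90,0,0,0.8],[-165,-112.5,0,0,0.8]]'
python3 -m handwheel '[[-20,-15,25,-0.12,0.8],[-40,-30,50,-0.24,0.8],[-56,-38,75,-0.36,0.8],[-56,-38,94,-0.47,0.8],[-56,-38,94,-0.47,0.8]]'
python3 -c "
from h import *
go(468.3,245.5,6,191.6)"
```

```text
t: 0.52
eef_pos: [295.4, 449.0, 214.5]
tcp_rot: [-3.141, -0.0, 2.874]
ft_force: [1.2, 0.2, 0.5]
opening: 1.002
grip_force: 0.0
t: 0.93
eef_pos: [424.9, 296.7, 214.6]
tcp_rot: [-3.142, -0.0, 2.874]
ft_force: [0.8, 0.7, 0.5]
opening: 0.814
grip_force: 0.0
t: 1.35
eef_pos: [467.1, 245.5, 117.3]
tcp_rot: [-3.141, -0.006, -2.936]
ft_force: [-0.5, 0.2, 0.1]
opening: 0.8
grip_force: 0.0
shift [-1.900e+00 -1.000e-01  1.113e+02] turn 0.003 rows 2.7 0.0 rpy [-3.141 -0.006 -2.936] t 1.35
```

```bash
python3 -m handwheel '[[-1.2,0,35,0,0.8],[-1.2,0,70,0,0.8],[-1.2,0,100,0,0.8],[-1.2,0,111,0,0.8],[-1.2,0,111,0,0.8]]'
python3 -c "
from h import *
go(468.3,245.5,6,191.6)"
python3 -m handwheel '[[0,0,0,0,0],[0,0,0,0,0],[0,0,0,0,0],[0,0,0,0,0],[0,0,0,0,0]]'
python3 -m handwheel '[[0,0,0,0,0],[0,0,0,0,0],[0,0,0,0,0]]'
```

```text
t: 1.77
eef_pos: [468.2, 247.3, 8.4]
tcp_rot: [-3.141, -0.003, -2.941]
ft_force: [-0.7, 0.3, -0.5]
opening: 0.802
grip_force: 0.0
shift [ 0.3 -1.8  2.4] turn -0.002 rows 0.1 0.0 rpy [-3.141e+00 -3.000e-03 -2.941e+00] t 1.77
t: 2.18
eef_pos: [469.6, 247.4, 10.7]
tcp_rot: [3.141, 0.002, -2.94]
ft_force: [-1.1, 0.5, -0.1]
opening: 0.508
grip_force: 0.0
t: 2.43
eef_pos: [469.3, 247.3, 10.0]
tcp_rot: [3.141, 0.0, -2.939]
ft_force: [-0.5, -0.6, 4.7]
opening: 0.356
grip_force: 30.0
```

```bash
python3 -m handwheel '[[0,0,-20,0,0],[0,0,-60,0,0],[0,0,-100,0,0],[0,0,-100,0,0],[0,0,-100,0,0]]'
python3 -c "
from h import *
go(562.2,-23.4,110,169.3)"
```

```text
t: 2.85
eef_pos: [469.8, 247.5, 111.3]
tcp_rot: [3.141, 0.004, -2.939]
ft_force: [-0.6, -0.2, -1.6]
opening: 0.358
grip_force: 30.0
shift [ -36.1 -283.9    1.2] turn 0.389 rows 6.9 3.1 rpy [ 3.141  0.004 -2.939] t 2.85
```

```bash
python3 -m handwheel '[[-5,-38,-1,0,0],[-10,-76,-1,0,0],[-15,-114,-1,0.05,0],[-20,-152,-1,0.1,0],[-25,-190,-1,0.15,0]]'
python3 -m handwheel '[[-5,-32,0,0.1,0],[-8,-64,0,0.2,0],[-8,-86,0,0.24,0],[-8,-86,0,0.24,0],[-8,-86,0,0.24,0]]'
python3 -m handwheel '[[0,0,0,0,0],[0,0,0,0,0]]'
python3 - <<'E'
from h import *
go(562.2,-23.4,110,169.3)
p,d=read_camera("scene"); cv2.imwrite("pics/s1.png",cv2.resize(p[150:300,200:400,::-1],(800,600)))
E
```

```text
t: 3.27
eef_pos: [531.3, 64.4, 108.9]
tcp_rot: [3.141, -0.003, -3.092]
ft_force: [0.5, 0.2, -1.0]
opening: 0.357
grip_force: 30.0
t: 3.68
eef_pos: [543.6, -20.2, 109.0]
tcp_rot: [3.142, -0.003, 2.952]
ft_force: [-0.1, 0.3, -2.1]
opening: 0.353
grip_force: 30.0
t: 3.85
eef_pos: [543.9, -18.3, 109.9]
tcp_rot: [3.141, -0.001, 2.955]
ft_force: [-0.1, -0.5, -0.7]
opening: 0.354
grip_force: 30.0
shift [-18.9  -1.6  -0.1] turn 0.001 rows 0.5 0.0 rpy [ 3.141e+00 -1.000e-03  2.955e+00] t 3.85
```

View pics/s1.png

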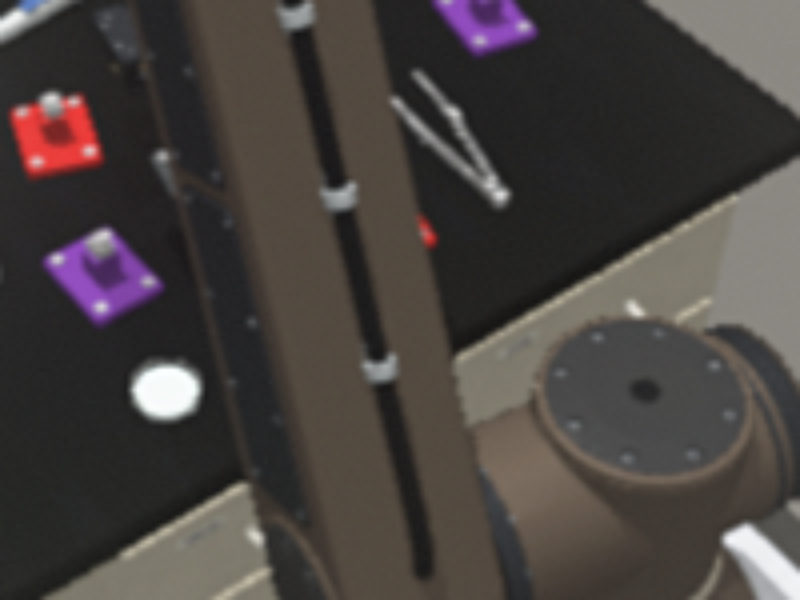

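The arm hides the grasp in this view, though the tweezers and bystanders are undisturbed. I'll go on with force feedback.

```bash
python3 -m handwheel '[[-10,-1,0,0,0],[-19,-1.6,0,0,0],[-19,-1.6,0,0,0],[-19,-1.6,0,0,0],[-19,-1.6,0,0,0]]'
python3 - <<'E'
from h import *
go(562.2,-23.4,51,169.3)
p,d=read_camera("top"); print((abs(d[150:200,230:300]-1010)<40).sum()); cv2.imwrite("pics/t1.png",cv2.resize(p[140:215,212:312,::-1],(800,600),interpolation=cv2.INTER_CUBIC))
E
```

```text
t: 4.32
eef_pos: [562.6, -24.3, 110.4]
tcp_rot: [3.142, -0.0, 2.954]
ft_force: [-0.2, -0.8, -1.4]
opening: 0.36
grip_force: 30.0
shift [ 0.5  0.8 59.4] turn -0.001 rows 1.4 0.0 rpy [ 3.142 -0.     2.954] t 4.32
0
```

View pics/t1.png

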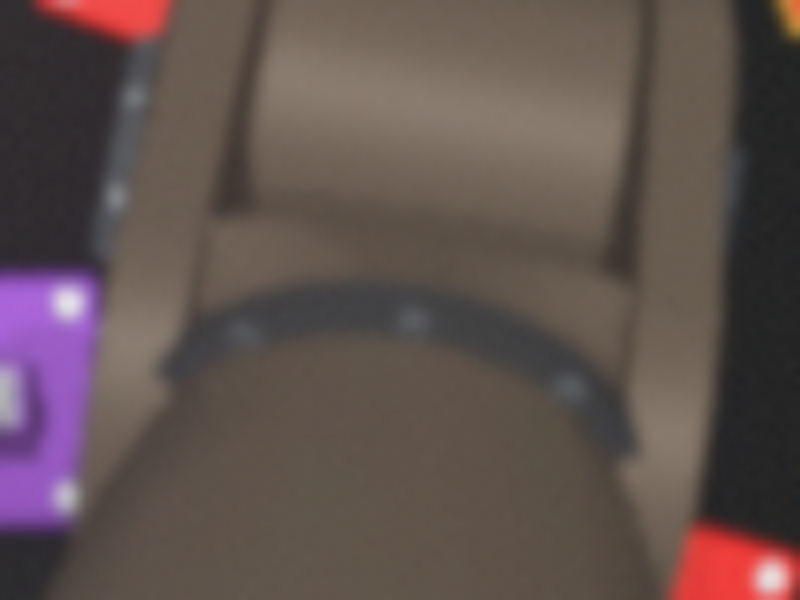

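The wrist hides the head from above too. I'll descend in steps and watch the force.

```bash
python3 -m handwheel '[[0,0.5,15,0,0],[0,0.5,30,0,0],[0,0.5,36,0,0],[0,0.5,41,0,0],[0,0.5,46,0,0]]'
python3 -m handwheel '[[0,0,3,0,0],[0,0,6,0,0],[0,0,9,0,0]]'
```

```text
t: 4.78
eef_pos: [562.8, -24.0, 64.5]
tcp_rot: [3.141, 0.0, 2.954]
ft_force: [0.4, 0.1, -1.4]
opening: 0.358
grip_force: 30.0
t: 5.03
eef_pos: [562.8, -23.6, 55.8]
tcp_rot: [3.141, 0.0, 2.954]
ft_force: [-2.1, 3.7, 1.3]
opening: 0.359
grip_force: 30.0
```

```bash
python3 -m handwheel '[[0,0,2,0,0],[0,0,4,0,0],[0,0,5.5,0,0],[0,0,5.5,0,0]]'
python3 -m handwheel '[[0,0,0,0,0],[0,0,0,0,0]]'
```

```text
t: 5.37
eef_pos: [562.8, -23.6, 50.9]
tcp_rot: [3.141, 0.0, 2.954]
ft_force: [-3.5, 6.2, 9.9]
opening: 0.353
grip_force: 30.0
t: 5.53
eef_pos: [562.8, -23.6, 50.9]
tcp_rot: [3.141, 0.0, 2.954]
ft_force: [-3.9, 5.2, 10.8]
opening: 0.357
grip_force: 30.0
```

```bash
python3 -m handwheel '[[0,0,0,0,0.8],[0,0,0,0,0.8],[0,0,0,0,0.8],[0,0,0,0,0.8],[0,0,0,0,0.8]]'
python3 -m handwheel '[[0,0,-30,0,0.8],[0,0,-70,0,0.8],[0,0,-100,0,0.8],[0,0,-100,0,0.8]]'
python3 -c "
from h import *
go(486.5,-244.7,120,171.9)"
```

```text
t: 5.95
eef_pos: [562.8, -24.1, 50.0]
tcp_rot: [-3.142, 0.0, 2.954]
ft_force: [0.5, -0.3, 1.0]
opening: 0.65
grip_force: 0.0
t: 6.28
eef_pos: [565.0, -24.3, 155.5]
tcp_rot: [3.141, 0.008, 2.954]
ft_force: [0.6, 0.4, 0.5]
opening: 0.8
grip_force: 0.0
shift [  36.3 -231.1   35.2] turn -0.046 rows 5.7 0.4 rpy [3.141 0.008 2.954] t 6.28
```

```bash
python3 -m handwheel '[[6,-40,0,0,0.8],[12,-80,0,0,0.8],[18,-120,0,0,0.8],[24,-160,0,0,0.8],[30,-198,0,0,0.8]]'
python3 -m handwheel '[[6,-32,0,-0.046,0.8],[6,-32,20,-0.046,0.8],[6,-32,30,-0.046,0.8],[6,-32,30,-0.046,0.8]]'
python3 - <<'E'
from meas import *
go(486.5,-244.7,5,171.9)
p,d=read_camera("top"); np.savez("top1.npz",p=p); cv2.imwrite("pics/t2.png",cv2.resize(p[140:215,212:312,::-1],(800,600),interpolation=cv2.INTER_CUBIC))
g=p.mean(2).astype(np.float32); x,y,w,h=245,155,35,33
u=cv2.morphologyEx((up(g,x,y,w,h)>135).astype(np.uint8),cv2.MORPH_CLOSE,np.ones((25,25)))
print(rect(u,x,y,71))
K,D,o,A=cam("top"); print("depth z",[(round(o[2]-v,1)) for v in (d[170:176,258:264].min(),np.median(d[170:176,258:264]))])
E
```

```text
t: 6.7
eef_pos: [495.3, -214.6, 149.8]
tcp_rot: [-3.142, -0.0, 2.954]
ft_force: [0.4, -0.3, 0.5]
opening: 0.802
grip_force: 0.0
t: 7.03
eef_pos: [483.4, -242.7, 117.8]
tcp_rot: [3.14, -0.004, 2.999]
ft_force: [0.1, -0.0, -0.7]
opening: 0.802
grip_force: 0.0
shift [ -3.8  -1.8 112.8] turn -0.002 rows 2.7 0.0 rpy [ 3.14  -0.004  2.999] t 7.03
(array([566.4, -24.3,  71. ]), np.float64(-100.3), np.float64(60.1), np.float64(59.5))
depth z [np.float64(73.1), np.float64(70.2)]
```

View pics/t2.png

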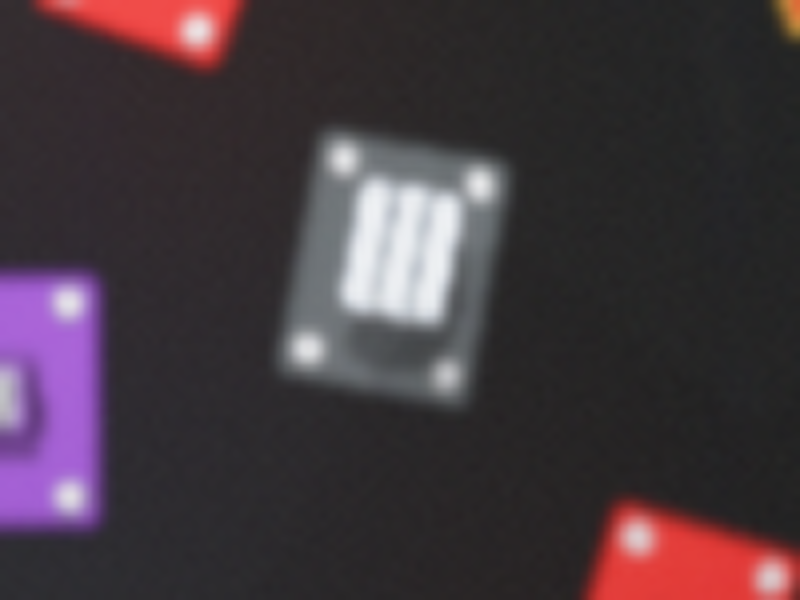

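Top crop: the head sits on the grey stand with its ridges along the stand's long axis, centred at about crop (402,250), raw (261.8,170.8), and its top depth matches z = 71. It is seated. Next is the tweezers.

```bash
python3 - <<'E'
from meas import *
g=np.load("top1.npz")["p"].mean(2).astype(np.float32)
P=ray("top",[[261.8,170.8]],71)[0]; print(P)
m=np.zeros_like(g); q=proj("top",[[P[0]+a*np.cos(-.187)-b*np.sin(-.187),P[1]+a*np.sin(-.187)+b*np.cos(-.187),71] for a,b in((-27,-20),(27,-20),(27,20),(-27,20))])
x,y=245,155; u=up(g,x,y,35,33); mk=np.zeros(u.shape,np.uint8); cv2.fillPoly(mk,[np.int32((q-[x,y]+.5)*8)],1)
u=cv2.morphologyEx(((u>140)&(mk>0)).astype(np.uint8),cv2.MORPH_CLOSE,np.ones((25,25)))
u=cv2.morphologyEx(u,cv2.MORPH_OPEN,np.ones((60,60)))
print(rect(u,x,y,71))
E
python3 -m handwheel '[[-2,-1,35,0,0.8],[-2,-1,70,0,0.8],[-2,-1,100,0,0.8],[-2,-1,110,0,0.8],[-2,-1,110,0,0.8]]'
python3 -m handwheel '[[0,0,0,0,0.8],[0,0,0,0,0.8],[0,0,0,0,0.8]]'
python3 -c "
from h import *
go(486.5,-244.7,3,171.9)"
```

```text
[562.09170467 -25.0874499   71.        ]
(array([562.3, -25.1,  71. ]), np.float64(-179.9), np.float64(47.1), np.float64(39.8))
t: 7.5
eef_pos: [486.0, -243.2, 8.6]
tcp_rot: [3.14, -0.003, 3.001]
ft_force: [0.0, -0.2, 0.5]
opening: 0.802
grip_force: 0.0
t: 7.75
eef_pos: [487.2, -244.8, 11.9]
tcp_rot: [-3.14, 0.003, 3.0]
ft_force: [-0.9, -0.2, 0.4]
opening: 0.8
grip_force: 0.0
shift [ 0.7 -0.   8.9] turn -0.0 rows 0.2 0.0 rpy [-3.14e+00  3.00e-03  3.00e+00] t 7.75
```

```bash
python3 -m handwheel '[[0.7,0,3,0,0.6],[0.7,0,6,0,0.5],[0.7,0,8.5,0,0.5],[0.7,0,8.5,0,0.5],[0.7,0,8.5,0,0.5]]'
python3 -m handwheel '[[0,0,0,0,0.42],[0,0,0,0,0.38],[0,0,0,0,0.34],[0,0,0,0,0.31],[0,0,0,0,0.29]]'
python3 -m handwheel '[[0,0,0,0,0.29],[0,0,0,0,0.29],[0,0,0,0,0.29]]'
```

```text
t: 8.17
eef_pos: [485.5, -244.4, 1.5]
tcp_rot: [3.141, -0.0, 3.0]
ft_force: [-0.3, -0.5, 0.1]
opening: 0.523
grip_force: 0.0
t: 8.58
eef_pos: [485.6, -244.4, 1.6]
tcp_rot: [3.142, -0.0, 3.0]
ft_force: [-0.3, 0.7, 0.2]
opening: 0.304
grip_force: 10.0
t: 8.83
eef_pos: [485.6, -244.4, 1.6]
tcp_rot: [3.142, 0.0, 3.0]
ft_force: [-0.1, 0.8, -0.1]
opening: 0.289
grip_force: 11.0
```

```bash
python3 -m handwheel '[[0,0,-10,0,0.29],[0,0,-30,0,0.29],[0,0,-60,0,0.29],[0,0,-90,0,0.29],[0,0,-120,0,0.29]]'
python3 -m handwheel '[[0,0,0,0,0.29],[0,0,0,0,0.29],[0,0,0,0,0.29],[0,0,0,0,0.29]]'
python3 - <<'E'
from meas import *
s=state(); print(s["eef_pos"],s["opening"],s["grip_force"])
p,d=read_camera("top"); np.savez("top2.npz",p=p,d=d)
a=s["eef_pos"]+[69,-10,5]; q=proj("top",[a])[0]; print(q)
X,Y=int(q[0])-30,int(q[1])-24
cv2.imwrite("pics/t3.png",cv2.resize(p[Y:Y+48,X:X+64,::-1],(768,576),interpolation=cv2.INTER_CUBIC)); print(X,Y)
E
```

```text
t: 9.25
eef_pos: [485.3, -244.2, 123.6]
tcp_rot: [3.141, -0.0, 3.0]
ft_force: [1.1, 0.8, -0.4]
opening: 0.289
grip_force: 11.0
t: 9.58
eef_pos: [485.1, -244.1, 120.7]
tcp_rot: [3.141, -0.002, 3.0]
ft_force: [1.2, -0.7, -1.0]
opening: 0.293
grip_force: 11.0
[ 485.09740908 -244.08257118  120.69978869] 0.29278050063220196 11.026777625083923
[350.41469191 172.39955422]
320 148
```

View pics/t3.png

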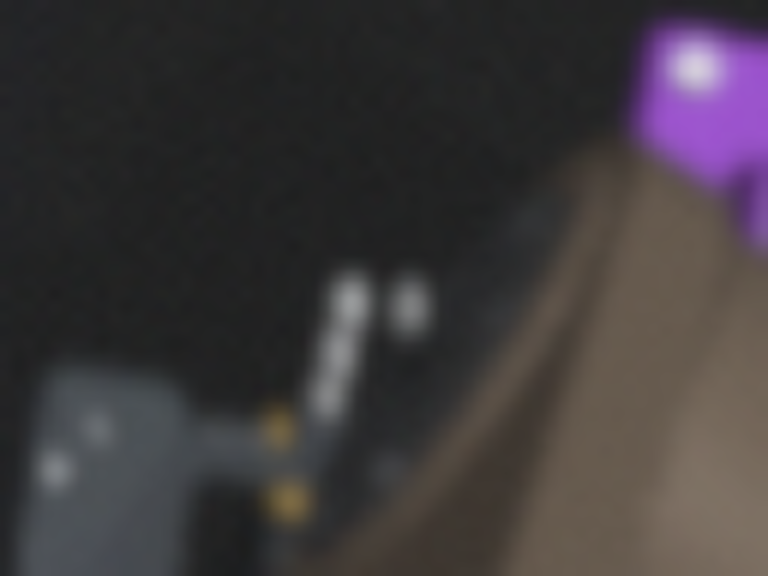

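The two points are close together and level, at crop (352,290) and (411,300), about 4.9 px or 12.7 mm apart. Next I'll measure the offset from points to TCP and refine the head's ridge centre.

```bash
python3 - <<'E'
from meas import *
p=np.load("top2.npz")["p"]; g=p.mean(2).astype(np.float32); e=np.array([485.1,-244.1,120.7])
x,y=340,165; u=up(g,x,y,18,16)
for r in(170.5,171,171.5,172,172.5,173,173.5,174):
    v=u[int((r-y+.5)*8)]; v=np.clip(v-75,0,None); k=cv2.connectedComponents((v>8).astype(np.uint8)[None])[1][0]
    c=[topx(np.average(np.where(k==i)[0],weights=v[k==i]),x,y)[0] for i in range(1,k.max()+1)]
    P=ray("top",[(a,r) for a in c],129)-e if c else 0
    print(r,np.round(c,2),np.round(P,1).tolist())
# ridge profile of seated head
g=np.load("top1.npz")["p"].mean(2).astype(np.float32)
a=np.radians(-10.7);ex=np.array([np.cos(a),np.sin(a),0]);ey=np.array([-np.sin(a),np.cos(a),0]);c=np.array([561,-23.3,75.])
f=lambda P:cv2.remap(g,*[k.astype(np.float32)[None] for k in proj("top",P).T],cv2.INTER_CUBIC)[0]
v=np.arange(-12,13.)
for S in(range(-15,-4),range(5,16)): print([int(k) for k in np.mean([f(c+v[:,None]*ey+s*ex) for s in S],0)])
w=np.arange(-32,33,2.); print([int(k) for k in np.mean([f(c-[0,0,4]+w[:,None]*ex+s*ey) for s in range(-4,3)],0)])
E
```

```text
170.5 [348.87] [[73.6, -5.1, 8.3]]
171 [348.83 353.75] [[72.3, -5.0, 8.3], [72.4, -17.8, 8.3]]
171.5 [348.79 353.75] [[71.1, -4.9, 8.3], [71.1, -17.8, 8.3]]
172 [348.78 353.72] [[69.8, -4.8, 8.3], [69.8, -17.7, 8.3]]
172.5 [348.78 353.72] [[68.5, -4.8, 8.3], [68.5, -17.7, 8.3]]
173 [348.76 353.69] [[67.2, -4.8, 8.3], [67.2, -17.6, 8.3]]
173.5 [348.72 353.69] [[65.9, -4.7, 8.3], [65.9, -17.6, 8.3]]
174 [348.63 353.7 ] [[64.6, -4.4, 8.3], [64.6, -17.6, 8.3]]
[235, 230, 222, 214, 209, 208, 213, 221, 229, 235, 238, 238, 236, 231, 224, 216, 211, 211, 215, 222, 229, 235, 238, 238, 237]
[236, 230, 222, 213, 206, 205, 210, 218, 227, 234, 237, 237, 233, 226, 216, 208, 203, 204, 212, 221, 230, 237, 239, 239, 238]
[81, 81, 82, 91, 116, 154, 196, 223, 229, 232, 233, 234, 234, 233, 232, 231, 231, 233, 234, 233, 232, 230, 227, 227, 230, 231, 229, 212, 176, 140, 120, 114, 113]
```

```bash
python3 -c "
from h import *
go(493.1,-10.6,120,169.3)"
```

```text
shift [ 25.1 232.2   0.8] turn 0.045 rows 5.6 0.4 rpy [ 3.141e+00 -2.000e-03  3.000e+00] t 9.63
```

```bash
python3 -m handwheel '[[1.5,15,0,0,0.29],[4.5,40,0,0,0.29],[7.5,70,0,0,0.29],[11,100,0,0,0.29],[14,130,0,0.02,0.29]]'
python3 -m handwheel '[[3,30,0,0.01,0.29],[6,60,0,0.025,0.29],[9,85,0,0.025,0.29],[11,98,0,0.025,0.29],[11,102,0,0.025,0.29]]'
python3 -m handwheel '[[0,0,0,0,0.29],[0,0,0,0,0.29],[0,0,0,0,0.29]]'
python3 -c "
from h import *
go(493.1,-10.6,86,169.3)"
```

```text
t: 10.05
eef_pos: [489.4, -111.7, 120.8]
tcp_rot: [3.141, -0.002, 2.98]
ft_force: [0.4, -0.2, -0.6]
opening: 0.289
grip_force: 11.0
t: 10.47
eef_pos: [494.9, -8.7, 121.0]
tcp_rot: [3.141, -0.002, 2.957]
ft_force: [0.4, 0.4, -0.7]
opening: 0.288
grip_force: 11.0
t: 10.72
eef_pos: [495.6, -11.9, 121.4]
tcp_rot: [3.142, -0.0, 2.954]
ft_force: [-0.3, -0.4, -0.4]
opening: 0.291
grip_force: 11.0
shift [ 2.7  0.8 35.4] turn -0.001 rows 0.9 0.0 rpy [ 3.142 -0.     2.954] t 10.72
```

```bash
python3 -m handwheel '[[2.7,0.8,8,0,0.29],[2.7,0.8,16,0,0.29],[2.7,0.8,24,0,0.29],[2.7,0.8,30,0,0.29],[2.7,0.8,34,0,0.29]]'
python3 -m handwheel '[[0,0,0,0,0.29],[0,0,0,0,0.29],[0,0,0,0,0.29],[0,0,0,0,0.29],[0,0,0,0,0.29]]'
python3 - <<'E'
from meas import *
go(493.1,-10.6,86,169.3)
for n in("top","scene"):
    p,d=read_camera(n); np.savez(n+"3.npz",p=p,d=d)
    q=proj(n,[[562,-25,85]])[0].astype(int); print(n,q)
    c=p[q[1]-20:q[1]+20,q[0]-20:q[0]+20,::-1]
    im=cv2.resize(c,(400,400),interpolation=cv2.INTER_CUBIC)
    out=im if n=="top" else np.hstack([out,im])
cv2.imwrite("pics/f1.png",out)
E
```

```text
t: 11.13
eef_pos: [492.8, -10.1, 86.4]
tcp_rot: [3.142, -0.001, 2.954]
ft_force: [0.9, -0.1, -0.8]
opening: 0.293
grip_force: 11.0
t: 11.55
eef_pos: [493.3, -10.0, 87.9]
tcp_rot: [3.141, 0.001, 2.955]
ft_force: [-0.1, -1.0, -1.2]
opening: 0.291
grip_force: 11.0
shift [ 0.1 -0.7  1.9] turn 0.0 rows 0.0 0.0 rpy [3.141e+00 1.000e-03 2.955e+00] t 11.55
top [261 170]
scene [250 178]
```

View pics/f1.png

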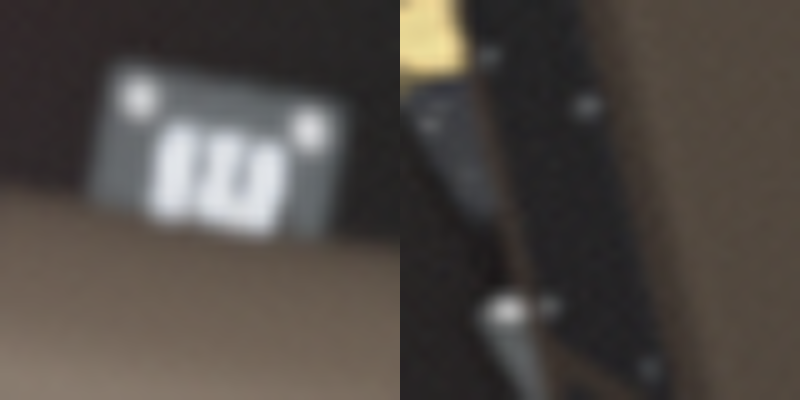

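The top crop (left half) shows the far half of the head: dark ridges at crop (205,160) and (250,150), which turn bright below y of about 180 where the points cover them. The head is still seated. A numeric check:

```bash
python3 - <<'E'
from meas import *
p=np.load("top3.npz")["p"]; g=p.mean(2).astype(np.float32); g0=np.load("top1.npz")["p"].mean(2).astype(np.float32)
x,y=250,158
for r in(165,166,167,168,169,170,171,172):
    print(r,g[r,254:271].astype(int).tolist(),"|",(g-g0)[r,254:271].astype(int).tolist())
print("expected tips px",proj("top",[[562+1.1,-25+5.9,97],[562-1.1,-25-5.9,97]]).round(1).tolist())
d=np.load("top3.npz")["d"]; print((cam("top")[2][2]-d[166:172,256:268]).round(0).astype(int))
E
```

```text
165 [107, 116, 157, 211, 227, 223, 195, 185, 216, 225, 213, 189, 202, 217, 208, 170, 138] | [-12, -11, -15, -13, -11, -12, -19, -17, -13, -11, -13, -19, -16, -13, -14, -14, -11]
166 [108, 119, 164, 216, 229, 220, 187, 181, 216, 222, 203, 186, 214, 226, 218, 173, 127] | [-9, -11, -16, -12, -10, -13, -17, -17, -13, -12, -16, -20, -13, -11, -13, -14, -10]
167 [108, 122, 168, 217, 228, 219, 187, 190, 219, 220, 193, 183, 217, 228, 219, 170, 122] | [-11, -11, -16, -13, -10, -12, -18, -17, -13, -12, -19, -21, -13, -11, -12, -15, -11]
168 [109, 127, 175, 217, 226, 216, 194, 207, 223, 218, 189, 189, 219, 227, 215, 164, 119] | [-11, -15, -19, -13, -11, -12, -14, -14, -12, -13, -18, -18, -13, -11, -14, -14, -10]
169 [108, 133, 181, 217, 222, 210, 198, 216, 226, 221, 200, 204, 223, 225, 205, 152, 115] | [-14, -20, -27, -16, -13, -11, -10, -11, -11, -10, -8, -12, -12, -11, -15, -14, -11]
170 [99, 126, 169, 204, 210, 196, 190, 212, 223, 221, 214, 217, 225, 220, 186, 131, 107] | [-26, -39, -50, -32, -25, -19, -15, -18, -15, -9, 2, -7, -12, -12, -18, -13, -10]
171 [88, 106, 139, 164, 170, 161, 159, 183, 200, 206, 211, 215, 219, 211, 163, 112, 101] | [-41, -69, -87, -74, -63, -47, -48, -49, -37, -20, -1, -13, -18, -19, -23, -13, -8]
172 [81, 88, 102, 115, 118, 114, 115, 132, 146, 159, 172, 181, 190, 181, 137, 98, 94] | [-50, -94, -128, -124, -114, -96, -102, -102, -88, -59, -34, -48, -48, -49, -39, -16, -9]
expected tips px [[259.8, 169.6], [264.2, 170.4]]
[[  8  65  66  71  69  70  71  72  67  72  70  65]
 [ 10  67  69  70  69  67  68  69  70  72  68  67]
 [  9  67  69  67  71  69  66  63  70  69  71  67]
 [ 68  68  69  68  70  66  66  66  73  71  66  68]
 [ 71  70  69  67  93  70  68  73  93  67  67  69]
 [364  73  65  94  74  70  69  67  92  68  71  70]]
```

```bash
python3 -m handwheel '[[0,0,0,0,0.29],[0,0,0,0,0.29],[0,0,0,0,0.29],[0,0,0,0,0.29],[0,0,0,0,0.29]]'
python3 -m handwheel '[[0,0,0,0,0.29],[0,0,0,0,0.29],[0,0,0,0,0.29],[0,0,0,0,0.29],[0,0,0,0,0.29]]'
python3 -c "
from cell import *
s=state();print(s['qvel'].round(4),s['eef_pos'],s['opening']);print(job_done())"
```

```text
t: 12.07
eef_pos: [493.2, -10.0, 87.6]
tcp_rot: [3.142, 0.0, 2.955]
ft_force: [-0.5, 0.2, -1.2]
opening: 0.294
grip_force: 11.0
t: 12.48
eef_pos: [493.2, -10.0, 87.6]
tcp_rot: [3.141, -0.0, 2.955]
ft_force: [-0.1, -0.7, -1.5]
opening: 0.289
grip_force: 11.0
[ 0.0018 -0.0003  0.0011 -0.0006  0.0007 -0.0001] [493.18835894  -9.95317786  87.60283271] 0.2891821647956206
the job is handed in; nothing more can be done
None
```

I handed the job in at 12.5 s: the narrow head is seated on the grey stand and let go, and the tweezers are held still with their points about 12 mm apart, roughly 16 mm above its ridges by my measurements; no verdict came back.

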